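# Square a recovered wall tile into the corner of the laying-up board

## Task

A blue-and-white wall tile lies loose on the laying-up board, whose two battens are each faced with a packing strip of unmeasured thickness. Take the wooden pusher stick out of the tool block and, with the stick alone and the tile sliding flat, nudge it square against the far strip (away from you) and then along it into the corner against the side strip, holding it home against each with a steady push of about 7 N for a second; leave it flush with both and stand the stick back in its own socket. The glazed edges chip above 12 N, so feel your way, never touch the tile with the gripper, and leave the other objects where they are.

Things in the scene. Friction and masses are not known exactly. Their poses are not given: they have to be found in the camera images.
- tile: loose square glazed wall tile, white with a blue round motif, 130 x 130 x 8 mm, about 270 g, lying face up on the board. Origin: centre of its underside; x, y parallel to its edges (65 mm from centre to edge). At the start its x is within 0.25 rad of the board's x, its edges some 30 to 80 mm short of the battens. Sliding it takes roughly 0.5 to 2 N
- corner (a point): point on the board's top face, 12 mm above the table, where the inner faces of the bare battens would meet. The fixed plywood board is 300 x 300 x 12 mm. Axes: +x to the far batten (away from the robot), +y to the side batten (robot's left), z up. Home: tile edges parallel to these, its centre 65 mm plus the strip's thickness (2 to 10 mm each) back from here
- far_batten: wooden batten fixed along the board's far (+x) edge, 22 mm wide, 300 mm long, standing 14 mm above the board's top. Its bare inner face (to -x) passes through the corner point. A rigid dark hardboard packing strip, 11 mm high, faces it, parallel, 2 to 10 mm thick: thickness differs each time and is not given. Origin: centre of the underside, 11 mm behind the bare face
- side_batten: wooden batten fixed along the board's left (+y) edge, 22 mm wide, 278 mm long, standing 14 mm above the board's top. Its bare inner face (to -y) passes through the corner point. A rigid dark hardboard packing strip, 11 mm high, faces it, parallel, 2 to 10 mm thick: thickness differs each time and is not given. Origin: centre of the underside, 11 mm behind the bare face
- stick_center (a point): half-way up the pusher stick, on its axis: pale wood, 105 mm long, 30 g, upright in its socket (top 115 mm above the table). Upper 55 mm: 16 mm square handle, faces square to x and y; lower 50 mm: round shank tapering from 14 mm to a 10 mm blunt tip. This point is 52.5 mm above the tip, 2.5 mm above the handle's lower end. z to the top
- stick: the same pusher stick; origin at the centre of its blunt tip (lower end), z along the stick to the handle
- socket (a point): centre of the mouth, 50 mm above the table, of the stick's socket: a round hole 18 mm wide, slightly chamfered, 40 mm deep, in a fixed wooden tool block 130 x 55 x 50 mm high. Axes: x along the block, y across it. The other socket, 70 mm away along +x, holds the brush. The block may stand on either side of the board
- brush: bystander: short brush standing bristles up in the block's other socket, 94 mm long, its top 104 mm above the table. Origin at its lower end
- jar: bystander: loose blue-and-white ceramic jar, 84 mm across, 115 mm high. Origin at the centre of its underside
- teabowl: bystander: loose white tea bowl, 100 mm across, 55 mm high. Origin at the centre of its underside
- tape: bystander: loose roll of masking tape lying flat, 100 mm across, 24 mm high. Origin at the centre of its underside
Mind the look-alikes: they are no part of the job. What is meant by the stick is not yellow, and is the larger of those in its own colour.

How it is judged:
By the outcome, as a careful person would: the job done as asked, in the order asked, and still so for the second after the job is handed in, with the robot touching nothing.
It also fails if it takes over 72 s, if anything falls off the work surface, if the arm or the gripper's body presses on something with over 40 N, if the wrist force passes 120 N, or if a joint passes its speed limit or range.

## Robot

A 6-joint arm with a two-finger parallel gripper is mounted at the origin on the work surface. World frame = base frame: x ahead of the robot, y to its left, z up, the work surface at z = 0. Lengths are in m, angles in degrees, forces in N, time in s.
With the tool pointing down it reaches from about 0.4 to 0.825 m from the base axis. Payload 7 kg.
Tool frame: the origin (TCP) lies on the centre line of the jaws, within the pads' length; the fingertips stand 11 mm ahead of it and the grasp point (between the pads) lies 8 mm behind it; z points along the fingers, y is the line along which they close (so a half turn about z gives the same grasp; the last joint's range is limited). The gripper opens to 88 mm and grips with 3 to 60 N. Pads are 19 mm wide; open, the fingers measure 130 mm over their backs; the gripper's body (78 mm by 193 mm) begins 47 mm behind the grasp point.
Start: joints at [-49.67, 20.546, 0.682, 0, -70.136, -16.507], TCP at [0.273, -0.617, 0.238] pointing down, gripper open.
Joint ranges: [-176.03, 176.03], [-82.01, 121.73], [-58.28, 71.71], [-173.87, 95.51], [-174.79, -0.11], [-173.66, 173.66]. Speed limits (degrees/s): [136.94, 136.94, 172.46, 180, 180, 180].

## Interface

Orientations are given as [roll, pitch, yaw] about the fixed x, y, z axes, in that order (R = Rz(yaw) Ry(pitch) Rx(roll)).
In Python, from plant import r, capture, camera_model, job gives the robot as it stands.
- The arm moves only by the tool drive_tool, never from a script. Its argument "increments" is a list that holds one entry, the list of rows, each a list of 5 numbers: the gripper's target within -1 to 1 (fully open at 1, half-way at 0, shut at -1), then the shift along the tool's x, y, z scaled (see below), then the turn about the tool's z scaled (see below). In form: [[[gripper, tx, ty, tz, roll], ...]]. A call has 1 to 5 rows; each row is the pose to reach, as a shift and turn from the pose commanded when the call began, along the tool's axes at that moment, turning the shorter way round; what a row does not reach only later rows make up. The controller multiplies each number of a shift by 120 mm and each number of a turn by 360 degrees. A row lasts 1/8 s, in which the tool goes at most 62.5 mm and 10.7 degrees, less where a joint would pass 70% of its speed; a pose out of reach is approached as far as the arm can. A call with a number of a shift or a turn outside -1 to 1 is refused whole. A call with a gripper value outside its range is refused whole. The fingers move at their own pace and stop on an object; "squeeze" is the grip in N (left out, the last holds). Time passes only in rows, so rows that repeat a pose let the fingers close. It gives the time, the measured TCP pose, the force, the opening and the grip force at its end, in the units of the state.
- r.get_state(): the state, without advancing time (a new reading comes with each control period).
- capture(name): name is "scene" or "top" or "wrist"; returns the picture (384x512x3 uint8, red, green, blue); there is no depth.
- camera_model(name): a dict with "camera_matrix" (3x3 intrinsics, pixels), "k1" (the pictures are not rectified: a ray, as slopes to the right and down, at radius r is drawn at 1 + k1 r^2 times it, then the intrinsics apply), "rvec" (rotation vector, rad) and "tvec" (3), from world to camera coordinates, as OpenCV has them. Camera axes: x right, y down, z forward; pixel columns grow to the right and rows downward; lengths in m; the calibration is good to about 2 mm. A picture is of the moment at which its call begins: read the wrist's pose just before it. camera_model takes no time and is no camera call; for the wrist camera it gives the pose at the moment of the call.
- job.close_job(): hands the job in; it is judged then, once.
The state is a dict: "time_s": time; "joints": joint angles; "qd": joint speeds; "joint_torque": joint torques, N m; "tcp_pos": TCP position; "eef_rot": TCP orientation; "contact_force": force on the tool from outside, world axes, zero at the start; "moment": the same for the moment, N m; "gripper_width": finger opening in m; "gripper_force": force on a finger pad.
Only numpy, scipy, OpenCV 4.12 (cv2) and the standard library are available. Lean on these libraries where they do the work, as an engineer would, in place of code of your own. Each camera call takes 0.05 s, during which the arm holds its last target. There are 200 camera calls.

## Working session

There is one attempt and no reset: what is moved stays moved. The work goes in short steps, Python scripts to look and compute and a tool call to move; the robot and the scene stay as the last step left them, time stands still between calls to the robot, and variables do not carry over. Pictures are saved under pics/ and viewed, at most 11 in all, crops included, and the job is handed in when it is done.

Besides the shell and the picture viewer there is one more tool, called after ">>>" by a JSON object that holds its "method" and its "body". drive_tool: Moves the arm, as the interface text tells. Its arguments: {"type":"object","properties":{"increments":{"type":"array"},"squeeze":{"type":"number"}},"required":["increments"]}

```bash
mkdir -p pics; ls; cat > h.py <<'E'
import numpy as np, cv2
from plant import r, capture, camera_model, job
def ray(m,uv):
    K=np.array(m["camera_matrix"],float);k=m["k1"]
    d=(np.atleast_2d(uv)-K[:2,2])/[K[0,0],K[1,1]]
    p=d.copy()
    for _ in range(20): p=d/(1+k*(p**2).sum(1,keepdims=True))
    R=cv2.Rodrigues(np.array(m["rvec"],float))[0];t=np.array(m["tvec"],float).ravel()
    return -R.T@t, np.c_[p,np.ones(len(p))]@R
def plane(m,uv,z):
    c,d=ray(m,uv); return c+d*((z-c[2])/d[:,2])[:,None]
def proj(m,P):
    K=np.array(m["camera_matrix"],float)
    R=cv2.Rodrigues(np.array(m["rvec"],float))[0];t=np.array(m["tvec"],float).ravel()
    q=np.atleast_2d(P)@R.T+t; s=q[:,:2]/q[:,2:]
    s=s*(1+m["k1"]*(s**2).sum(1,keepdims=True))
    return s*[K[0,0],K[1,1]]+K[:2,2]
def st():
    s=r.get_state()
    for k in ("time_s","tcp_pos","eef_rot","contact_force","gripper_width","gripper_force"): print(k,np.round(s[k],4))
    return s
E
python3 - <<'E'
from h import *
st()
for n in("top","scene"):
    im=capture(n); cv2.imwrite(f"pics/{n}0.png",im[:,:,::-1]); 
    cv2.imwrite(f"pics/{n}0b.png",cv2.resize(im[:,:,::-1],(800,600),interpolation=cv2.INTER_CUBIC))
    m=camera_model(n); print(n,m, ray(m,[[256,192]]))
E
```

```text
pics
time_s 0.0
tcp_pos [ 0.2724 -0.6171  0.2366]
eef_rot [ 1.799077e+02 -7.500000e-03 -1.561860e+02]
contact_force [-0.7231  0.229  -0.0358]
gripper_width 0.0875
gripper_force 0.0
top {'camera_matrix': array([[494.40393563,   0.        , 248.07588076],
       [  0.        , 494.40393563, 185.07021458],
       [  0.        ,   0.        ,   1.        ]]), 'k1': -0.10317421331581701, 'rvec': array([ 2.18327538, -2.20919697,  0.10019671]), 'tvec': array([0.02458519, 0.56180725, 1.30068894])} (array([0.47039565, 0.04694517, 1.33586961]), array([[ 0.05525659, -0.03783218, -0.99798238]]))
scene {'camera_matrix': array([[448.31611338,   0.        , 258.50930618],
       [  0.        , 448.31611338, 189.17507979],
       [  0.        ,   0.        ,   1.        ]]), 'k1': -0.15517910799802762, 'rvec': array([ 1.04520696,  2.20454065, -1.20043995]), 'tvec': array([ 0.34783213, -0.18463801,  1.53738177])} (array([1.30552265, 0.60329761, 0.67101692]), array([[-0.65078717, -0.52896382, -0.54474249]]))
```

View pics/top0b.png

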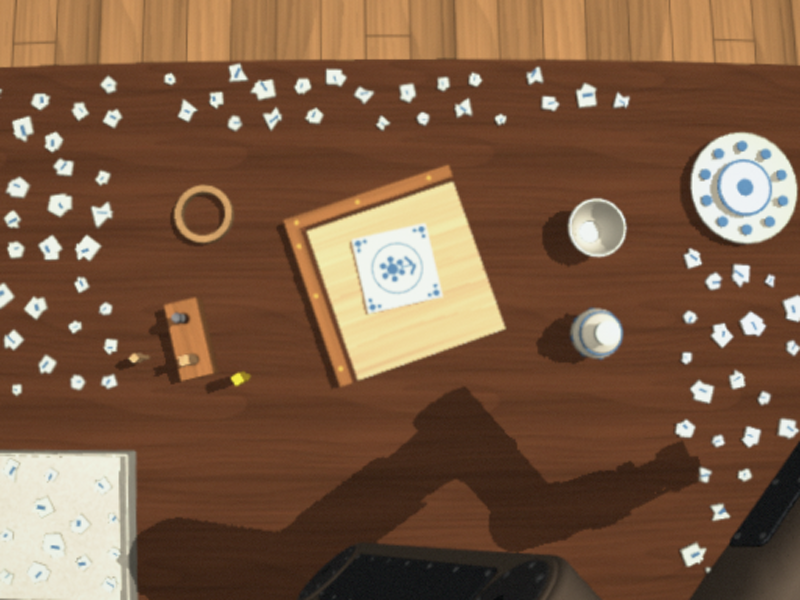

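View pics/scene0b.png

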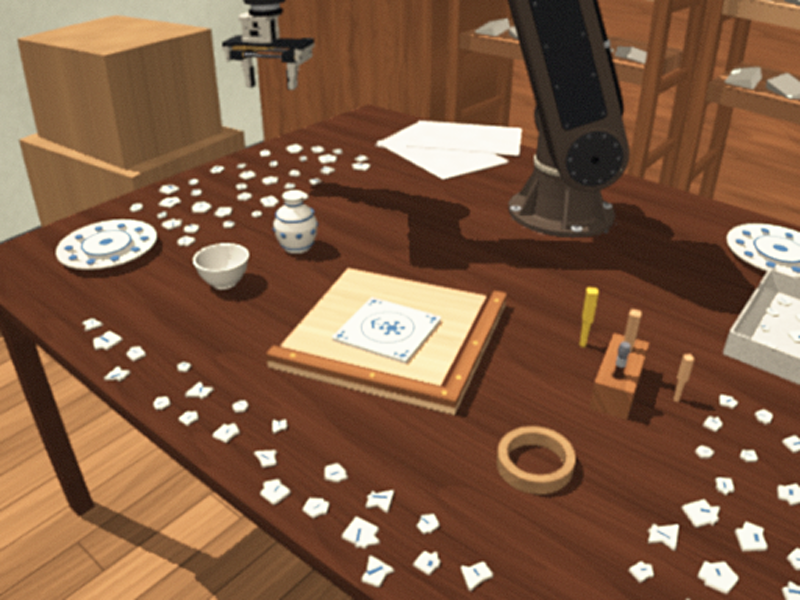

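The top view shows the block at about (190,340), with the wooden stick at (187,361) and the brush at (178,318). The tile centre is at about (397,268) and the battens' corner at about (310,230). The yellow stick (240,380) and the small pale one (138,358) are the look-alikes.

```bash
python3 - <<'E'
from h import *
m=camera_model("top"); f=512/800
def P(n,uv,z): 
    p=plane(m,np.array(uv)*f,z); print(n,np.round(p,3).tolist()); return p
b=P("block",[(165,305),(195,298),(213,374),(182,382)],.05)
P("sticktop",[(187,360)],.115);P("brushtop",[(178,318)],.104)
P("yellow",[(240,379)],.1);P("small",[(138,358)],.08)
P("tape",[(203,214)],.024);P("bowl",[(597,228)],.055);P("jar",[(600,333)],.115)
P("tile",[(351,241),(427,225),(442,297),(366,314)],.02)
P("batten outer",[(284,222),(449,166),(337,386)],.026)
P("strip inner corner",[(307,230)],.023)
P("board near",[(505,328),(357,380)],.012)
w=camera_model("wrist");s=r.get_state()
c,d=ray(w,[[256,192]]);print(w["camera_matrix"],c-np.array(s["tcp_pos"]),d)
E
```

```text
block [[0.538, 0.391, 0.05], [0.549, 0.34, 0.05], [0.422, 0.31, 0.05], [0.409, 0.362, 0.05]]
sticktop [[0.447, 0.338, 0.115]]
brushtop [[0.514, 0.355, 0.104]]
yellow [[0.416, 0.257, 0.1]]
small [[0.45, 0.427, 0.08]]
tape [[0.695, 0.334, 0.024]]
bowl [[0.66, -0.338, 0.055]]
jar [[0.481, -0.319, 0.115]]
tile [[0.646, 0.08, 0.02], [0.672, -0.051, 0.02], [0.548, -0.075, 0.02], [0.52, 0.055, 0.02]]
batten outer [[0.679, 0.194, 0.026], [0.774, -0.091, 0.026], [0.399, 0.106, 0.026]]
strip inner corner [[0.665, 0.155, 0.023]]
board near [[0.493, -0.184, 0.012], [0.408, 0.072, 0.012]]
[[279.01072546   0.         260.36870215]
 [  0.         279.01072546 193.24014633]
 [  0.           0.           1.        ]] [-0.07320265 -0.03217791  0.14834497] [[ 0.26645313  0.10209621 -0.95856352]]
```

>>> {"method": "drive_tool", "body": {"increments": [[[1, -0.95, 0.9, 0, 0], [1, -0.95, 0.9, 0, 0], [1, -0.95, 0.9, 0, 0], [1, -0.95, 0.9, 0, 0]]]}}

```text
time_s: 0.6
tcp_pos: [0.3341, -0.4707, 0.2379]
eef_rot: [-180.0, 0.0, -156.0]
contact_force: [-0.2, 0.2, -0.7]
gripper_width: 0.0875
gripper_force: 0.0
```

>>> {"method": "drive_tool", "body": {"increments": [[[1, -0.95, 0.9, 0, 0], [1, -0.95, 0.9, 0, 0], [1, -0.95, 0.9, 0, 0], [1, -0.95, 0.9, 0, 0]]]}}

```text
time_s: 1.1
tcp_pos: [0.3946, -0.3266, 0.2377]
eef_rot: [-180.0, 0.0, -156.0]
contact_force: [0.2, -1.1, 0.3]
gripper_width: 0.0872
gripper_force: 0.0
```

>>> {"method": "drive_tool", "body": {"increments": [[[1, -0.95, 0.9, 0, 0], [1, -0.95, 0.9, 0, 0], [1, -0.95, 0.9, 0, 0], [1, -0.95, 0.9, 0, 0]]]}}

```text
time_s: 1.6
tcp_pos: [0.4554, -0.1823, 0.2374]
eef_rot: [180.0, -0.0, -156.1]
contact_force: [-0.6, -0.5, -0.8]
gripper_width: 0.0878
gripper_force: 0.0
```

>>> {"method": "drive_tool", "body": {"increments": [[[1, -0.8, 0.9, 0, 0], [1, -0.8, 0.9, 0, 0], [1, -0.8, 0.9, 0, 0], [1, -0.8, 0.9, 0, 0], [1, -0.8, 0.9, 0, 0]]]}}

```text
time_s: 2.22
tcp_pos: [0.4985, -0.0467, 0.2373]
eef_rot: [-180.0, -0.0, -156.2]
contact_force: [-0.7, 0.1, -0.1]
gripper_width: 0.0879
gripper_force: 0.0
```

```bash
python3 - <<'E'
from h import *
st(); w=camera_model("wrist"); im=capture("wrist"); cv2.imwrite("pics/w1.png",im[:,:,::-1]); np.save("w1.npy",w,allow_pickle=True)
cv2.imwrite("pics/w1b.png",cv2.resize(im[:,:,::-1],(800,600),interpolation=cv2.INTER_CUBIC))
E
```

```text
time_s 2.225
tcp_pos [ 0.4985 -0.0467  0.2373]
eef_rot [-1.799995e+02 -4.440000e-02 -1.562424e+02]
contact_force [-0.6869  0.0626 -0.0695]
gripper_width 0.0879
gripper_force 0.0
```

View pics/w1b.png

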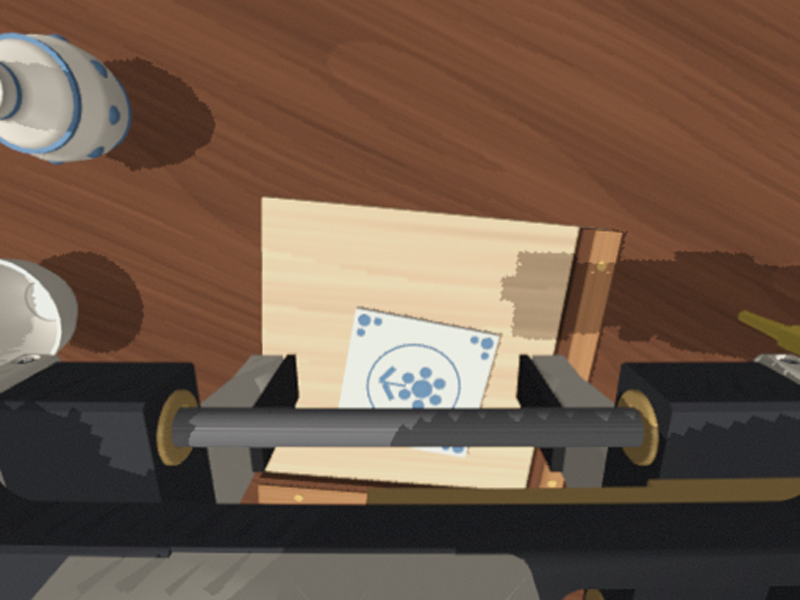

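The wrist view shows the tile's near edge from (358,307) to (500,333) and the side strip's foot from (577,227) to (527,487). The far strip's foot runs from (264,473) to (526,488).

```bash
python3 - <<'E'
from h import *
m=np.load("w1.npy",allow_pickle=True).item(); f=512/800
def P(n,uv,z): 
    p=plane(m,(np.array(uv)+.5)*f-.5,z); print(n,np.round(p[:,:2],4).tolist()); return p
ang=lambda p:np.degrees(np.arctan2(*(p[1]-p[0])[1::-1]))
t=P("tile",[(358,307),(500,333),(466,457)],.02);print(ang(t))
s=P("side foot",[(577,227),(527,487)],.012);print(ang(s))
g=P("far foot",[(264,473),(526,488)],.012);print(ang(g))
b=P("board nearR, nearL",[(262,198),(577,227)],.012);print(ang(b))
st_=P("side batten top outer/inner",[(624,232),(583,229)],.026)
E
```

```text
tile [[0.5476, -0.0719], [0.5189, 0.0536], [0.6484, 0.0831]]
102.84629921269116
side foot [[0.4084, 0.0726], [0.6608, 0.1605]]
19.210291060317182
far foot [[0.7541, -0.0935], [0.6624, 0.1601]]
109.87871422018442
board nearR, nearL [[0.4939, -0.1812], [0.4084, 0.0726]]
108.61417434303725
side batten top outer/inner [[0.3968, 0.1047], [0.4085, 0.0723]]
```

>>> {"method": "drive_tool", "body": {"increments": [[[1, -0.3, 1, 0, 0], [1, -0.3, 1, 0, 0], [1, -0.3, 1, 0, 0]]]}}

```text
time_s: 2.65
tcp_pos: [0.483, 0.0809, 0.2378]
eef_rot: [180.0, 0.0, -156.0]
contact_force: [0.1, -0.1, 0.7]
gripper_width: 0.0877
gripper_force: 0.0
```

>>> {"method": "drive_tool", "body": {"increments": [[[1, -0.3, 1, 0, 0], [1, -0.3, 1, 0, 0], [1, -0.3, 1, 0, 0]]]}}

```text
time_s: 3.02
tcp_pos: [0.4679, 0.205, 0.2375]
eef_rot: [-180.0, 0.0, -156.0]
contact_force: [-0.3, -0.7, 0.4]
gripper_width: 0.0876
gripper_force: 0.0
```

>>> {"method": "drive_tool", "body": {"increments": [[[1, -0.3, 1, 0, 0.0286], [1, -0.3, 1, 0, 0.0286], [1, -0.3, 1, 0, 0.0286], [1, -0.3, 1, 0, 0.0286]]]}}

```text
time_s: 3.52
tcp_pos: [0.4526, 0.3261, 0.2372]
eef_rot: [-180.0, -0.0, -166.5]
contact_force: [0.0, 0.3, 0.1]
gripper_width: 0.0875
gripper_force: 0.0
```

```bash
python3 - <<'E'
from h import *
st(); w=camera_model("wrist"); im=capture("wrist"); cv2.imwrite("pics/w2.png",im[:,:,::-1]); np.save("w2.npy",w,allow_pickle=True)
cv2.imwrite("pics/w2b.png",cv2.resize(im[:,:,::-1],(800,600),interpolation=cv2.INTER_CUBIC))
E
```

```text
time_s 3.525
tcp_pos [0.4526 0.3261 0.2372]
eef_rot [-1.799549e+02 -4.910000e-02 -1.665195e+02]
contact_force [0.0425 0.3172 0.1268]
gripper_width 0.0875
gripper_force 0.0
```

View pics/w2b.png

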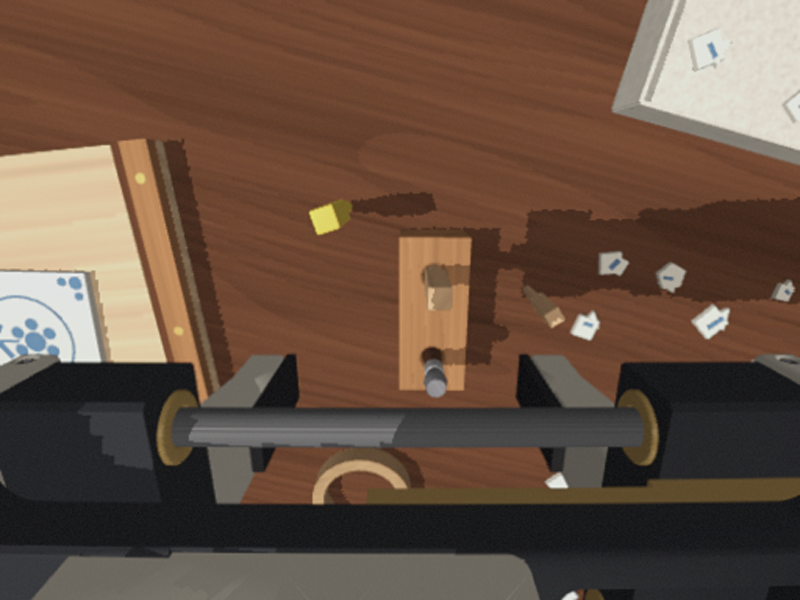

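The stick's top face is centred at about (440,297), and the block's top corners are at (400,237), (471,238), (464,390) and (400,390).

```bash
python3 - <<'E'
from h import *
m=np.load("w2.npy",allow_pickle=True).item(); f=512/800
def P(n,uv,z): 
    p=plane(m,(np.array(uv)+.5)*f-.5,z); print(n,np.round(p[:,:2],4).tolist()); return p
ang=lambda p:np.degrees(np.arctan2(*(p[1]-p[0])[1::-1]))
b=P("block",[(400,237),(471,238),(464,390),(400,390)],.05); print(ang(b[[0,3]]),ang(b[[1,2]]),b.mean(0))
t=P("top",[(440,297)],.115);P("foot/hole",[(435,268)],.05)
P("brush",[(435,388)],.104);P("yellow",[(325,219)],.105);P("small",[(551,317)],.07)
p=np.array(r.get_state()["tcp_pos"]);y=np.radians(-166.5)
d=t[0]-p; print("tool d",d[:2]@[np.cos(y),np.sin(y)],d[:2]@[np.sin(y),-np.cos(y)])
E
```

```text
block [[0.4237, 0.3134], [0.4116, 0.3668], [0.5384, 0.3967], [0.5512, 0.3434]]
13.229131633379266 13.294019511415092 [0.48121364 0.35507808 0.05      ]
top [[0.4459, 0.3463]]
foot/hole [[0.441, 0.3457]]
brush [[0.5154, 0.3617]]
yellow [[0.4156, 0.2634]]
small [[0.4533, 0.4394]]
tool d 0.0018006351240460214 0.021495138631801282
```

>>> {"method": "drive_tool", "body": {"increments": [[[0.1, 0.01, 0.178, 0, 0], [0.1, 0.01, 0.178, 0, 0], [0.1, 0.01, 0.178, 0.4, 0], [0.1, 0.01, 0.178, 0.7, 0], [0.1, 0.01, 0.178, 0.7, 0]]], "squeeze": 50}}

```text
time_s: 4.2
tcp_pos: [0.445, 0.3461, 0.1513]
eef_rot: [-179.8, -0.2, -166.5]
contact_force: [-0.0, -0.0, 0.6]
gripper_width: 0.0491
gripper_force: 0.0
```

>>> {"method": "drive_tool", "body": {"increments": [[[0.1, 0, 0, 0.3, 0], [0.1, 0, 0, 0.61, 0], [0.1, 0, 0, 0.61, 0], [0.1, 0, 0, 0.61, 0]]]}}

```text
time_s: 4.7
tcp_pos: [0.4471, 0.3491, 0.0827]
eef_rot: [179.9, 0.1, -166.4]
contact_force: [0.4, 0.1, 0.1]
gripper_width: 0.0481
gripper_force: 0.0
```

>>> {"method": "drive_tool", "body": {"increments": [[[-1, 0, 0, 0, 0], [-1, 0, 0, 0, 0], [-1, 0, 0, 0, 0], [-1, 0, 0, 0, 0], [-1, 0, 0, 0, 0]]]}}

```text
time_s: 5.32
tcp_pos: [0.4461, 0.3482, 0.0806]
eef_rot: [180.0, 0.0, -166.5]
contact_force: [-0.5, 0.4, 4.1]
gripper_width: 0.0158
gripper_force: 50.0
```

>>> {"method": "drive_tool", "body": {"increments": [[[-1, 0, 0, -0.15, 0], [-1, 0, 0, -0.5, 0], [-1, 0, 0, -0.9, 0], [-1, 0, 0, -0.9, 0]]]}}

```text
time_s: 5.82
tcp_pos: [0.4475, 0.3498, 0.1924]
eef_rot: [179.8, 0.3, -166.4]
contact_force: [0.5, -0.5, -0.9]
gripper_width: 0.016
gripper_force: 50.0
```

>>> {"method": "drive_tool", "body": {"increments": [[[-1, 0.066, -1, 0, 0], [-1, 0.066, -1, 0, 0], [-1, 0.066, -1, 0, 0]]]}}

```text
time_s: 6.2
tcp_pos: [0.4659, 0.2261, 0.1876]
eef_rot: [-180.0, -0.1, -166.7]
contact_force: [-0.1, 1.6, 1.0]
gripper_width: 0.0161
gripper_force: 50.0
```

>>> {"method": "drive_tool", "body": {"increments": [[[-1, 0.066, -1, 0, 0], [-1, 0.066, -1, 0, 0], [-1, 0.066, -1, 0, 0]]]}}

```text
time_s: 6.58
tcp_pos: [0.4866, 0.1084, 0.1877]
eef_rot: [-180.0, -0.1, -166.7]
contact_force: [0.8, -0.0, -0.1]
gripper_width: 0.0157
gripper_force: 50.0
```

>>> {"method": "drive_tool", "body": {"increments": [[[-1, 0.066, -1, 0, -0.03], [-1, 0.066, -1, 0, -0.06], [-1, 0.066, -1, 0, -0.09], [-1, 0.066, -1, 0, -0.12], [-1, 0.066, -1, 0, -0.14]]]}}

```text
time_s: 7.2
tcp_pos: [0.5073, -0.0068, 0.1877]
eef_rot: [180.0, -0.0, -115.7]
contact_force: [-0.1, -1.3, 0.0]
gripper_width: 0.0157
gripper_force: 50.0
```

>>> {"method": "drive_tool", "body": {"increments": [[[-1, 0, 0, 0, -0.03], [-1, 0, 0, 0, -0.06], [-1, 0, 0, 0, -0.09], [-1, 0, 0, 0, -0.12], [-1, 0, 0, 0, -0.126]]]}}

```text
time_s: 7.82
tcp_pos: [0.5073, -0.0064, 0.1877]
eef_rot: [180.0, 0.0, -70.5]
contact_force: [-0.1, 0.3, 0.4]
gripper_width: 0.0153
gripper_force: 50.0
```

>>> {"method": "drive_tool", "body": {"increments": [[[-1, 0, 0, 0, 0], [-1, 0, 0, 0, 0]]]}}

```text
time_s: 8.07
tcp_pos: [0.5072, -0.007, 0.188]
eef_rot: [180.0, 0.0, -70.7]
contact_force: [-0.7, -0.1, 0.4]
gripper_width: 0.016
gripper_force: 50.0
```

```bash
python3 - <<'E'
from h import *
st(); w=camera_model("wrist"); im=capture("wrist"); cv2.imwrite("pics/w3.png",im[:,:,::-1]); np.save("w3.npy",w,allow_pickle=True)
cv2.imwrite("pics/w3b.png",cv2.resize(im[:,:,::-1],(800,600),interpolation=cv2.INTER_CUBIC))
E
```

```text
time_s 8.075
tcp_pos [ 0.5072 -0.007   0.188 ]
eef_rot [ 1.799733e+02  1.900000e-03 -7.074030e+01]
contact_force [-0.7131 -0.1486  0.436 ]
gripper_width 0.016
gripper_force 50.0001
```

View pics/w3b.png

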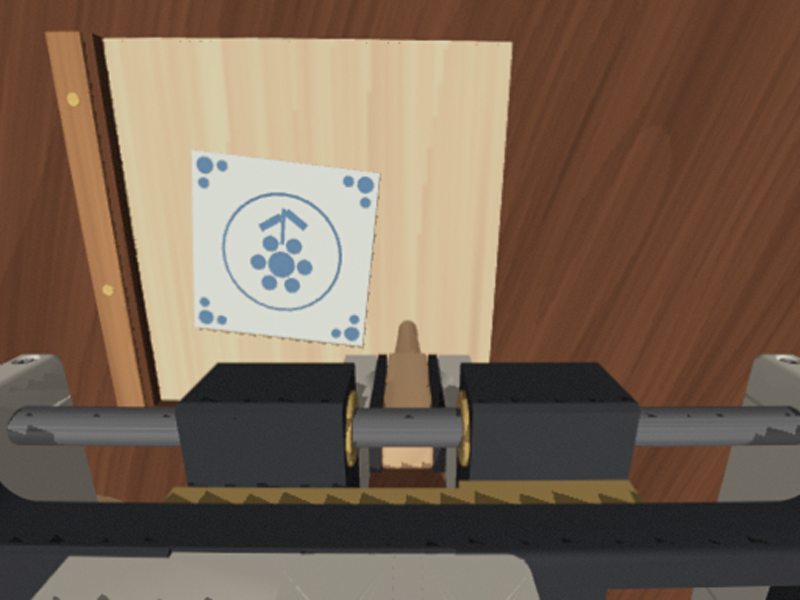

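A very clear view: the stick tip is at (407,328), the tile corners at (192,151), (380,174), (364,347) and (195,327), and the far strip's foot runs from (104,38) to (160,400).

```bash
cat > bf.py <<'E'
from h import *
f=512/800
def tilefind(im,m,ref):
    hsv=cv2.cvtColor(im,cv2.COLOR_RGB2HSV)
    mask=((hsv[...,1]<50)&(hsv[...,2]>150)|((hsv[...,0]>95)&(hsv[...,0]<125)&(hsv[...,1]>50)&(hsv[...,2]>100))).astype(np.uint8)
    mask[220:]=0
    cs,_=cv2.findContours(mask,cv2.RETR_EXTERNAL,cv2.CHAIN_APPROX_NONE)
    return max(cs,key=cv2.contourArea)
E
python3 - <<'E'
from bf import *
m=np.load("w3.npy",allow_pickle=True).item()
def P(n,uv,z): 
    p=plane(m,(np.array(uv)+.5)*f-.5,z); print(n,np.round(p[:,:2],4).tolist()); return p[:,:2]
ang=lambda p:np.degrees(np.arctan2(*(p[1]-p[0])[1::-1]))
c=tilefind(cv2.imread("pics/w3.png")[:,:,::-1],m,None)
print("auto",np.round(cv2.boxPoints(cv2.minAreaRect(c))/f,0).tolist(),cv2.contourArea(c))
t=P("tile",[(192,151),(380,174),(364,347),(195,327)],.02);print(t.mean(0),ang(t[[1,0]]),ang(t[[2,3]]),ang(t[[1,2]]),np.linalg.norm(t-np.roll(t,1,0),axis=1))
g=P("far foot",[(104,38),(160,400)],.012);print(ang(g))
b=P("near edge",[(512,42),(491,358)],.012);print(ang(b))
P("-y board edge",[(104,38),(512,42)],.012)
p=P("tip",[(407,326)],.1178)
w=np.load("w3.npy",allow_pickle=True).item()
print("proj tip",(proj(w,[[.5072,-.007,.1176]])+.5)/f)
E
```

```text
auto [[173.0, 326.0], [191.0, 149.0], [380.0, 168.0], [362.0, 345.0]] 12729.0
tile [[0.676, -0.045], [0.5485, -0.073], [0.5196, 0.0547], [0.6484, 0.0822]]
[0.59810414 0.00473015] 12.356970806719048 12.019585437368438 102.76578848984899 [0.13015022 0.13056833 0.1309289  0.13169669]
far foot [[0.7505, -0.0958], [0.6667, 0.1609]]
108.0664908056661
near edge [[0.4928, -0.182], [0.4192, 0.0335]]
108.86933935705915
-y board edge [[0.7505, -0.0958], [0.4928, -0.182]]
tip [[0.5054, -0.0064]]
proj tip [[404.69939744 324.39463884]]
```

>>> {"method": "drive_tool", "body": {"increments": [[[-1, 0.132, 0.008, 0.3, 0.0016], [-1, 0.132, 0.008, 0.7, 0.0016], [-1, 0.132, 0.008, 0.7, 0.0016], [-1, 0.132, 0.008, 0.7, 0.0016]]]}}

```text
time_s: 8.62
tcp_pos: [0.5125, -0.0225, 0.1057]
eef_rot: [-179.9, -0.0, -71.3]
contact_force: [0.5, -0.4, -0.0]
gripper_width: 0.0155
gripper_force: 50.0
```

>>> {"method": "drive_tool", "body": {"increments": [[[-1, 0, 0, 0.08, 0], [-1, 0, 0, 0.15, 0], [-1, 0, 0, 0.15, 0], [-1, 0, 0, 0.15, 0]]]}}

```text
time_s: 9.12
tcp_pos: [0.5116, -0.0227, 0.0865]
eef_rot: [-180.0, -0.0, -71.3]
contact_force: [1.2, 1.3, -0.1]
gripper_width: 0.0155
gripper_force: 50.0
```

>>> {"method": "drive_tool", "body": {"increments": [[[-1, 0, -0.05, 0.01, 0], [-1, 0, -0.09, 0.01, 0], [-1, 0, -0.13, 0.01, 0], [-1, 0, -0.17, 0.01, 0], [-1, 0, -0.2, 0.01, 0]]]}}

```text
time_s: 9.75
tcp_pos: [0.5343, -0.015, 0.085]
eef_rot: [180.0, 0.0, -71.3]
contact_force: [-1.2, -1.2, -0.9]
gripper_width: 0.0158
gripper_force: 50.0
```

>>> {"method": "drive_tool", "body": {"increments": [[[-1, 0, -0.03, 0, 0], [-1, 0, -0.06, 0, 0], [-1, 0, -0.09, 0, 0], [-1, 0, -0.12, 0, 0], [-1, 0, -0.15, 0, 0]]]}}

```text
time_s: 10.38
tcp_pos: [0.5514, -0.0092, 0.0851]
eef_rot: [180.0, 0.0, -71.3]
contact_force: [-0.3, -0.8, -1.2]
gripper_width: 0.0156
gripper_force: 50.0
```

```bash
python3 - <<'E'
from h import *
st(); w=camera_model("wrist"); im=capture("wrist"); cv2.imwrite("pics/w4.png",im[:,:,::-1]); np.save("w4.npy",w,allow_pickle=True)
cv2.imwrite("pics/w4b.png",cv2.resize(im[:,:,::-1],(800,600),interpolation=cv2.INTER_CUBIC))
E
```

```text
time_s 10.375
tcp_pos [ 0.5514 -0.0092  0.0851]
eef_rot [ 1.799967e+02  1.200000e-03 -7.129100e+01]
contact_force [-0.3405 -0.7662 -1.2302]
gripper_width 0.0156
gripper_force 49.9998
```

View pics/w4b.png

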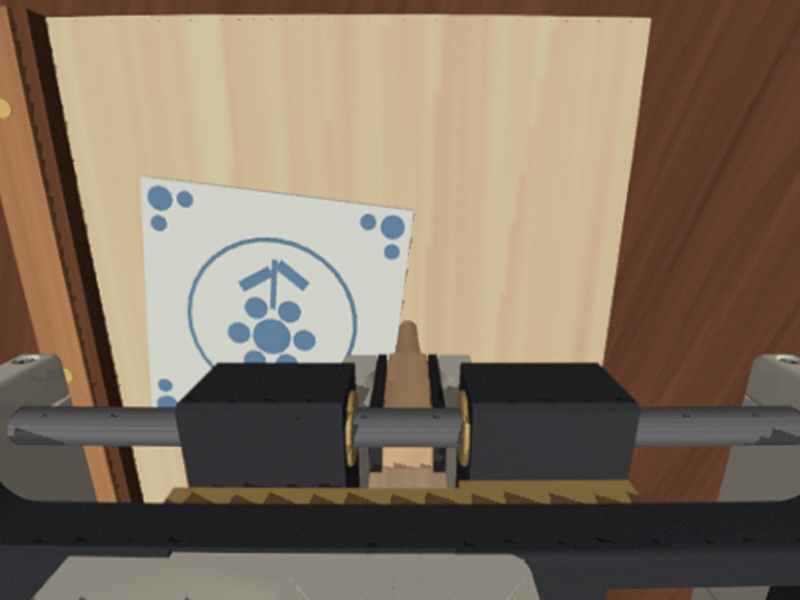

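The stick is against the tile's near edge at about (400,350). The tile's -y edge runs from (141,177) to (413,211), and the strip's foot from (47,18) to (143,500).

```bash
cat >> bf.py <<'E'
ex=np.array([.947,.3206]);ey=np.array([-.3206,.947])
def P(m,n,uv,z): 
    p=plane(m,(np.array(uv)+.5)*f-.5,z)[:,:2]; q=np.c_[p@ex,p@ey]
    a=np.degrees(np.arctan2(*(q[1]-q[0])[::-1])) if len(q)>1 else 0
    print(n,np.round(q,4).tolist(),"ang vs board",round(a,2)); return q
E
python3 - <<'E'
from bf import *
m=np.load("w4.npy",allow_pickle=True).item()
P(m,"-y edge",[(141,177),(413,211)],.02)
P(m,"near edge",[(413,211),(402,300)],.02)
P(m,"far edge",[(151,376),(141,177)],.02)
P(m,"strip foot",[(47,18),(143,500)],.012)
P(m,"board -y edge",[(47,18),(650,18)],.012)
P(m,"board near edge",[(650,18),(606,330)],.012)
print(np.array([.5514,-.0092])@ex,np.array([.5514,-.0092])@ey)
E
```

```text
-y edge [[0.644, -0.2613], [0.5149, -0.2452]] ang vs board 172.86
near edge [[0.5149, -0.2452], [0.5204, -0.2005]] ang vs board 83.08
far edge [[0.6569, -0.1574], [0.644, -0.2613]] ang vs board -97.05
strip foot [[0.6805, -0.3311], [0.6824, -0.0679]] ang vs board 89.59
board -y edge [[0.6805, -0.3311], [0.4087, -0.3303]] ang vs board 179.85
board near edge [[0.4087, -0.3303], [0.4095, -0.1811]] ang vs board 89.67
0.5192262799999999 -0.18549124
```

>>> {"method": "drive_tool", "body": {"increments": [[[-1, 0, 0.07, 0, 0], [-1, 0, 0.07, 0, 0], [-1, 0.1375, 0.07, 0, 0], [-1, 0.1375, 0.07, 0, 0], [-1, 0.1375, 0.03, 0, 0]]]}}

```text
time_s: 11.05
tcp_pos: [0.5532, -0.0265, 0.0852]
eef_rot: [-180.0, 0.0, -71.3]
contact_force: [-0.4, -0.0, -0.8]
gripper_width: 0.0159
gripper_force: 50.0
```

>>> {"method": "drive_tool", "body": {"increments": [[[-1, 0, -0.03, 0, 0], [-1, 0, -0.06, 0, 0], [-1, 0, -0.09, 0, 0], [-1, 0, -0.12, 0, 0], [-1, 0, -0.15, 0, 0]]]}}

```text
time_s: 11.68
tcp_pos: [0.5704, -0.0202, 0.0851]
eef_rot: [180.0, 0.0, -71.3]
contact_force: [-0.7, -1.8, -1.4]
gripper_width: 0.0155
gripper_force: 50.0
```

```bash
cat >> bf.py <<'E'
def tile(im,m,rmax=220):
    hsv=cv2.cvtColor(im,cv2.COLOR_RGB2HSV)
    blue=(hsv[...,0]>95)&(hsv[...,0]<125)&(hsv[...,1]>50)&(hsv[...,2]>90)
    mask=(((hsv[...,1]<35)&(hsv[...,2]>140))|blue).astype(np.uint8)
    mask[rmax:]=0
    mask=cv2.morphologyEx(mask,cv2.MORPH_OPEN,np.ones((3,3)))
    n,l,s,_=cv2.connectedComponentsWithStats(mask); k=1+s[1:,4].argmax(); mask=(l==k)
    ys,xs=np.nonzero(mask); y0,y1=ys.min(),ys.max()
    def fit(pts):
        pts=np.array(pts,float)
        q=plane(m,pts,.02)[:,:2]; q=np.c_[q@ex,q@ey].astype(np.float32)
        vx,vy,x,y=cv2.fitLine(q,cv2.DIST_HUBER,0,.001,.001).ravel()
        return (x,y),np.degrees(np.arctan2(vy,vx))
    x0,x1=xs.min(),xs.max()
    cols=range(x0+int(.15*(x1-x0)),x0+int(.85*(x1-x0)))
    top=fit([(c,np.nonzero(mask[:,c])[0][0]-.5) for c in cols])
    rows=range(y0+int(.4*(y1-y0)),y0+int(.8*(y1-y0)))
    L=fit([(np.nonzero(mask[r])[0][0]-.5,r) for r in rows]); R=fit([(np.nonzero(mask[r])[0][-1]+.5,r) for r in rows])
    for n,e in(("top",top),("left",L),("right",R)): print(n,np.round(e[0],4),round(e[1],2))
def snap(k,**kw):
    s=st();p=np.array(s["tcp_pos"])[:2];print("tcp board",p@ex,p@ey)
    w=camera_model("wrist"); im=capture("wrist"); cv2.imwrite(f"pics/{k}.png",im[:,:,::-1]); np.save(f"{k}.npy",w,allow_pickle=True)
    cv2.imwrite(f"pics/{k}b.png",cv2.resize(im[:,:,::-1],(800,600),interpolation=cv2.INTER_CUBIC))
    tile(im,w,**kw)
E
python3 - <<'E'
from bf import *
tile(cv2.imread("pics/w4.png")[:,:,::-1],np.load("w4.npy",allow_pickle=True).item())
snap("w5")
E
```

```text
top [ 0.5809 -0.2541] -7.14
left [ 0.6506 -0.2133] 83.04
right [ 0.5188 -0.2137] 82.76
time_s 11.675
tcp_pos [ 0.5704 -0.0202  0.0851]
eef_rot [ 1.79995e+02  2.60000e-03 -7.12850e+01]
contact_force [-0.7432 -1.7758 -1.3832]
gripper_width 0.0155
gripper_force 49.9999
tcp board 0.5336777542495912 -0.2019497862468449
top [ 0.5984 -0.2529] -5.69
left [ 0.6662 -0.2215] 84.26
right [ 0.5349 -0.2212] 84.13
```

>>> {"method": "drive_tool", "body": {"increments": [[[-1, 0, -0.018, 0, 0], [-1, 0, -0.036, 0, 0], [-1, 0, -0.05, 0, 0], [-1, 0, -0.06, 0, 0], [-1, 0, -0.07, 0, 0]]]}}

```text
time_s: 12.35
tcp_pos: [0.5779, -0.0177, 0.0851]
eef_rot: [180.0, 0.0, -71.3]
contact_force: [-2.4, -1.7, 0.7]
gripper_width: 0.0157
gripper_force: 50.0
```

>>> {"method": "drive_tool", "body": {"increments": [[[-1, 0, -0.004, 0, 0], [-1, 0, -0.008, 0, 0], [-1, 0, -0.012, 0, 0]]]}}

```text
time_s: 12.72
tcp_pos: [0.5788, -0.0175, 0.0849]
eef_rot: [179.9, -0.0, -71.3]
contact_force: [-3.1, -3.3, -0.2]
gripper_width: 0.016
gripper_force: 50.0
```

```bash
python3 - <<'E'
from bf import *
snap("w6")
E
```

```text
time_s 12.725
tcp_pos [ 0.5788 -0.0175  0.0849]
eef_rot [ 1.799217e+02 -5.000000e-04 -7.129740e+01]
contact_force [-3.1106 -3.2719 -0.2191]
gripper_width 0.016
gripper_force 50.0013
tcp board 0.5425618291125077 -0.20212678197562214
top [ 0.608  -0.2521] -4.23
left [ 0.675  -0.2229] 85.17
right [ 0.5443 -0.2179] 85.5
```

>>> {"method": "drive_tool", "body": {"increments": [[[-1, 0, -0.005, 0, 0], [-1, 0, -0.01, 0, 0], [-1, 0, -0.015, 0, 0], [-1, 0, -0.02, 0, 0]]]}}

```text
time_s: 13.28
tcp_pos: [0.5815, -0.0166, 0.0851]
eef_rot: [180.0, -0.0, -71.3]
contact_force: [-3.1, -2.5, 0.7]
gripper_width: 0.0155
gripper_force: 50.0
```

>>> {"method": "drive_tool", "body": {"increments": [[[-1, 0, -0.005, 0, 0], [-1, 0, -0.01, 0, 0]]]}}

```text
time_s: 13.52
tcp_pos: [0.5832, -0.0159, 0.0852]
eef_rot: [-180.0, -0.0, -71.3]
contact_force: [-3.0, -1.8, -0.1]
gripper_width: 0.0156
gripper_force: 50.0
```

>>> {"method": "drive_tool", "body": {"increments": [[[-1, 0, -0.005, 0, 0], [-1, 0, -0.008, 0, 0]]]}}

```text
time_s: 13.78
tcp_pos: [0.5836, -0.0158, 0.0851]
eef_rot: [180.0, -0.0, -71.3]
contact_force: [-4.0, -3.0, 0.6]
gripper_width: 0.0154
gripper_force: 50.0
```

```bash
python3 - <<'E'
from bf import *
snap("w7")
E
```

```text
time_s 13.775
tcp_pos [ 0.5836 -0.0158  0.0851]
eef_rot [ 1.799695e+02 -1.600000e-03 -7.128760e+01]
contact_force [-3.9979 -2.9843  0.6273]
gripper_width 0.0154
gripper_force 50.0017
tcp board 0.5476371631609588 -0.20203617914372668
top [ 0.6123 -0.2515] -0.11
left [ 0.6812 -0.218 ] -89.72
right [ 0.5508 -0.2182] 89.68
```

>>> {"method": "drive_tool", "body": {"increments": [[[-1, 0, -0.003, 0, 0], [-1, 0, -0.003, 0, 0]]]}}

```text
time_s: 14.08
tcp_pos: [0.5838, -0.0157, 0.0851]
eef_rot: [180.0, 0.0, -71.3]
contact_force: [-3.9, -2.1, 0.5]
gripper_width: 0.0159
gripper_force: 50.0
```

```bash
python3 - <<'E'
from bf import *
s=r.get_state(); print(np.array(s["contact_force"])[:2]@ex, np.array(s["contact_force"])[:2]@ey)
E
```

```text
-4.389608321624918 -0.7826958579843147
```

>>> {"method": "drive_tool", "body": {"increments": [[[-1, 0, -0.004, 0, 0], [-1, 0, -0.004, 0, 0]]]}}

```text
time_s: 14.32
tcp_pos: [0.5839, -0.0157, 0.0851]
eef_rot: [179.9, 0.0, -71.3]
contact_force: [-4.4, -3.9, 1.4]
gripper_width: 0.0162
gripper_force: 50.0
```

>>> {"method": "drive_tool", "body": {"increments": [[[-1, 0, -0.004, 0, 0], [-1, 0, -0.004, 0, 0]]]}}

```text
time_s: 14.58
tcp_pos: [0.584, -0.0157, 0.085]
eef_rot: [179.9, 0.0, -71.3]
contact_force: [-6.4, -4.2, 3.3]
gripper_width: 0.0155
gripper_force: 50.0
```

>>> {"method": "drive_tool", "body": {"increments": [[[-1, 0, 0, 0, 0], [-1, 0, 0, 0, 0], [-1, 0, 0, 0, 0]]]}}

```text
time_s: 14.95
tcp_pos: [0.584, -0.0157, 0.085]
eef_rot: [179.9, 0.0, -71.3]
contact_force: [-4.9, -3.4, 2.7]
gripper_width: 0.0153
gripper_force: 50.0
```

>>> {"method": "drive_tool", "body": {"increments": [[[-1, 0, 0, 0, 0], [-1, 0, 0, 0, 0], [-1, 0, 0, 0, 0]]]}}

```text
time_s: 15.32
tcp_pos: [0.584, -0.0157, 0.085]
eef_rot: [179.9, 0.0, -71.3]
contact_force: [-5.7, -3.5, 2.6]
gripper_width: 0.0157
gripper_force: 50.0
```

>>> {"method": "drive_tool", "body": {"increments": [[[-1, 0, 0, 0, 0], [-1, 0, 0, 0, 0], [-1, 0, 0, 0, 0]]]}}

```text
time_s: 15.7
tcp_pos: [0.584, -0.0157, 0.085]
eef_rot: [179.9, 0.0, -71.3]
contact_force: [-6.0, -3.8, 2.2]
gripper_width: 0.0155
gripper_force: 50.0
```

>>> {"method": "drive_tool", "body": {"increments": [[[-1, 0, 0, 0, 0], [-1, 0, 0, 0, 0]]]}}

```text
time_s: 15.95
tcp_pos: [0.584, -0.0157, 0.085]
eef_rot: [179.9, 0.0, -71.3]
contact_force: [-5.9, -3.9, 2.7]
gripper_width: 0.0157
gripper_force: 50.0
```

>>> {"method": "drive_tool", "body": {"increments": [[[-1, 0, -0.002, 0, 0], [-1, 0, -0.002, 0, 0], [-1, 0, -0.002, 0, 0], [-1, 0, -0.002, 0, 0], [-1, 0, -0.002, 0, 0]]]}}

```text
time_s: 16.58
tcp_pos: [0.5841, -0.0157, 0.085]
eef_rot: [179.9, 0.0, -71.3]
contact_force: [-6.4, -3.7, 3.1]
gripper_width: 0.0158
gripper_force: 50.0
```

>>> {"method": "drive_tool", "body": {"increments": [[[-1, 0, 0, 0, 0], [-1, 0, 0, 0, 0], [-1, 0, 0, 0, 0], [-1, 0, 0, 0, 0], [-1, 0, 0, 0, 0]]]}}

```text
time_s: 17.2
tcp_pos: [0.5841, -0.0157, 0.085]
eef_rot: [179.9, 0.0, -71.3]
contact_force: [-5.8, -3.8, 3.4]
gripper_width: 0.0154
gripper_force: 50.0
```

```bash
python3 - <<'E'
from bf import *
snap("w8")
E
```

```text
time_s 17.2
tcp_pos [ 0.5841 -0.0157  0.085 ]
eef_rot [ 1.798629e+02  7.400000e-03 -7.130440e+01]
contact_force [-5.8369 -3.7675  3.4189]
gripper_width 0.0154
gripper_force 50.0061
tcp board 0.5480924607601746 -0.20207814317155476
top [ 0.6125 -0.2516] -0.14
left [ 0.6814 -0.2182] -89.86
right [ 0.5511 -0.2169] 89.67
```

View pics/w8b.png

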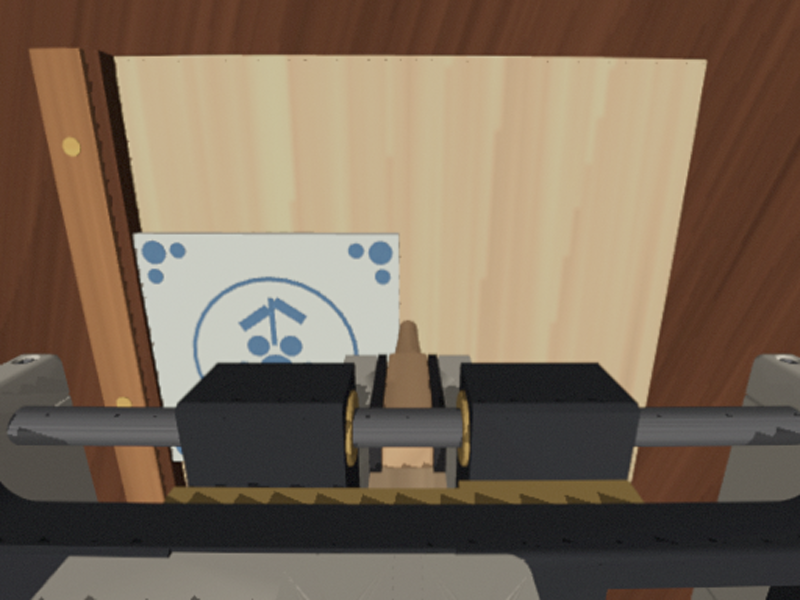

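The tile is flush with the far strip; its left edge follows the strip from (135,233) down. Now to the −y side for the second push.

>>> {"method": "drive_tool", "body": {"increments": [[[-1, 0, 0.04, 0, 0], [-1, 0, 0.1, 0, 0], [-1, 0.3, 0.1, 0, 0], [-1, 0.64, 0.1, 0, 0], [-1, 0.64, 0.1, 0, 0]]]}}

```text
time_s: 17.88
tcp_pos: [0.5997, -0.0935, 0.0853]
eef_rot: [-179.9, -0.0, -71.4]
contact_force: [-0.3, 0.5, -0.7]
gripper_width: 0.0158
gripper_force: 50.0
```

>>> {"method": "drive_tool", "body": {"increments": [[[-1, 0, -0.25, 0, 0.028], [-1, 0, -0.5, 0, 0.056], [-1, 0, -0.64, 0, 0.084], [-1, 0, -0.64, 0, 0.112], [-1, 0, -0.64, 0, 0.125]]]}}

```text
time_s: 18.5
tcp_pos: [0.6716, -0.0661, 0.0851]
eef_rot: [-180.0, 0.0, -116.5]
contact_force: [0.4, 0.5, -0.1]
gripper_width: 0.0161
gripper_force: 50.0
```

>>> {"method": "drive_tool", "body": {"increments": [[[-1, 0, 0, 0, 0.028], [-1, 0, 0, 0, 0.056], [-1, 0, 0, 0, 0.084], [-1, 0, 0, 0, 0.112], [-1, 0, 0, 0, 0.125]]]}}

```text
time_s: 19.12
tcp_pos: [0.6715, -0.0662, 0.0854]
eef_rot: [180.0, 0.1, -161.5]
contact_force: [0.3, -0.6, 0.4]
gripper_width: 0.0156
gripper_force: 50.0
```

>>> {"method": "drive_tool", "body": {"increments": [[[-1, 0, 0, 0, 0], [-1, 0, 0, 0, 0]]]}}

```text
time_s: 19.38
tcp_pos: [0.6715, -0.0667, 0.0853]
eef_rot: [-180.0, 0.0, -161.2]
contact_force: [-0.1, 0.6, 0.1]
gripper_width: 0.0155
gripper_force: 50.0
```

```bash
python3 - <<'E'
from bf import *
snap("w9")
s=r.get_state();print(np.array(s["moment"]),s["joints"])
E
```

```text
time_s 19.375
tcp_pos [ 0.6715 -0.0667  0.0853]
eef_rot [-1.799975e+02  4.020000e-02 -1.611577e+02]
contact_force [-0.1076  0.5984  0.0795]
gripper_width 0.0155
gripper_force 49.9999
tcp board 0.6144876068825798 -0.2784133408833603
top [ 0.5507 -0.1839] 89.76
left [ 0.5906 -0.2509] -0.12
right [ 0.5936 -0.1204] 0.13
[-0.02066895  0.01162107 -0.01614891] [ 1.08329917e+01  2.74613597e+01 -9.73757945e+00 -2.16026826e-03
 -5.27752322e+01 -8.20133966e+01]
```

View pics/w9b.png

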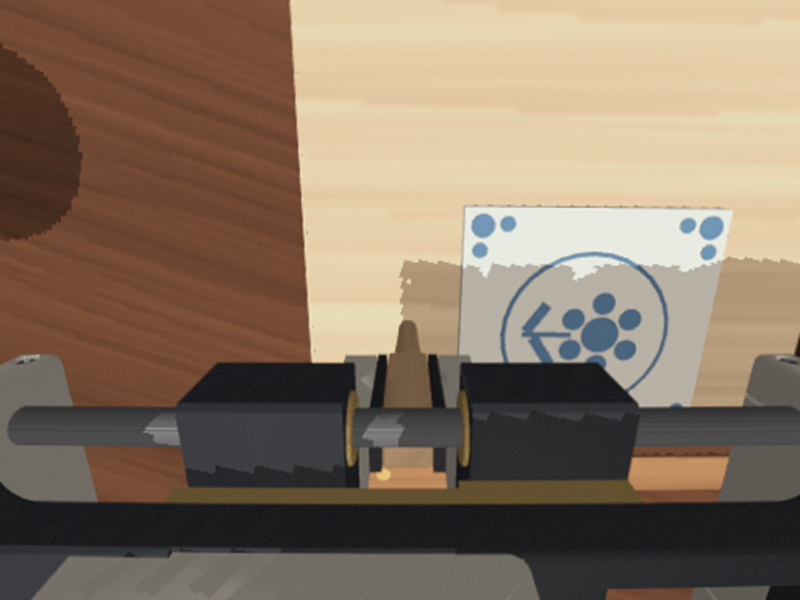

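>>> {"method": "drive_tool", "body": {"increments": [[[-1, 0, 0.06, 0, 0], [-1, 0, 0.11, 0, 0], [-1, 0, 0.15, 0, 0], [-1, 0, 0.18, 0, 0], [-1, 0, 0.2, 0, 0]]]}}

```text
time_s: 20.05
tcp_pos: [0.6636, -0.0443, 0.0852]
eef_rot: [-180.0, 0.0, -161.3]
contact_force: [0.4, -1.9, -0.8]
gripper_width: 0.0159
gripper_force: 50.0
```

>>> {"method": "drive_tool", "body": {"increments": [[[-1, 0, 0.03, 0, 0], [-1, 0, 0.06, 0, 0], [-1, -0.002, 0.09, 0, 0], [-1, -0.003, 0.12, 0, 0], [-1, -0.004, 0.15, 0, 0]]]}}

```text
time_s: 20.68
tcp_pos: [0.6581, -0.0271, 0.0851]
eef_rot: [-180.0, -0.0, -161.3]
contact_force: [0.9, -1.4, -0.1]
gripper_width: 0.016
gripper_force: 50.0
```

```bash
python3 - <<'E'
from bf import *
snap("w10")
E
```

```text
time_s 20.675
tcp_pos [ 0.6581 -0.0271  0.0851]
eef_rot [-1.799970e+02 -1.830000e-02 -1.612863e+02]
contact_force [ 0.8712 -1.4013 -0.1448]
gripper_width 0.016
gripper_force 49.9999
tcp board 0.6145333450775778 -0.2366110838969557
top [ 0.5508 -0.1669] 89.55
left [ 0.5899 -0.231 ] -2.02
right [ 0.5917 -0.1011] -1.02
```

>>> {"method": "drive_tool", "body": {"increments": [[[-1, 0, 0.03, 0, 0], [-1, 0, 0.06, 0, 0], [-1, 0, 0.09, 0, 0], [-1, -0.002, 0.12, 0, 0], [-1, -0.004, 0.15, 0, 0]]]}}

```text
time_s: 21.35
tcp_pos: [0.6528, -0.0098, 0.0851]
eef_rot: [-180.0, -0.0, -161.3]
contact_force: [-0.4, -1.4, -1.8]
gripper_width: 0.0155
gripper_force: 50.0
```

>>> {"method": "drive_tool", "body": {"increments": [[[-1, 0, 0.03, 0, 0], [-1, 0, 0.06, 0, 0], [-1, 0, 0.08, 0, 0], [-1, 0, 0.1, 0, 0], [-1, 0, 0.11, 0, 0]]]}}

```text
time_s: 21.98
tcp_pos: [0.6487, 0.0027, 0.0852]
eef_rot: [180.0, 0.0, -161.3]
contact_force: [0.8, -1.5, -1.1]
gripper_width: 0.0161
gripper_force: 50.0
```

```bash
python3 - <<'E'
from bf import *
snap("w11")
E
```

```text
time_s 21.975
tcp_pos [0.6487 0.0027 0.0852]
eef_rot [ 1.799995e+02  3.200000e-03 -1.612811e+02]
contact_force [ 0.8221 -1.5145 -1.108 ]
gripper_width 0.0161
gripper_force 49.9999
tcp board 0.615190897074205 -0.2054442211915479
top [ 0.551 -0.121] 89.6
left [ 0.5905 -0.1998] -1.32
right [ 0.5924 -0.0699] -1.01
```

>>> {"method": "drive_tool", "body": {"increments": [[[-1, 0, 0.01, 0, 0], [-1, 0, 0.02, 0, 0], [-1, 0, 0.03, 0, 0], [-1, 0, 0.04, 0, 0], [-1, 0, 0.045, 0, 0]]]}}

```text
time_s: 22.65
tcp_pos: [0.647, 0.0077, 0.0852]
eef_rot: [180.0, 0.0, -161.3]
contact_force: [0.2, -1.8, -1.4]
gripper_width: 0.0157
gripper_force: 50.0
```

>>> {"method": "drive_tool", "body": {"increments": [[[-1, 0, 0.005, 0, 0], [-1, 0, 0.01, 0, 0]]]}}

```text
time_s: 22.9
tcp_pos: [0.6466, 0.0088, 0.0852]
eef_rot: [180.0, 0.0, -161.3]
contact_force: [0.8, -1.1, 0.1]
gripper_width: 0.0158
gripper_force: 50.0
```

>>> {"method": "drive_tool", "body": {"increments": [[[-1, 0, 0.005, 0, 0], [-1, 0, 0.008, 0, 0]]]}}

```text
time_s: 23.15
tcp_pos: [0.6463, 0.0097, 0.0852]
eef_rot: [-180.0, 0.0, -161.3]
contact_force: [0.5, -0.3, -1.2]
gripper_width: 0.0158
gripper_force: 50.0
```

>>> {"method": "drive_tool", "body": {"increments": [[[-1, 0, 0.005, 0, 0], [-1, 0, 0.006, 0, 0]]]}}

```text
time_s: 23.4
tcp_pos: [0.6462, 0.0101, 0.0852]
eef_rot: [-180.0, 0.0, -161.3]
contact_force: [0.9, -2.6, -1.2]
gripper_width: 0.0159
gripper_force: 50.0
```

>>> {"method": "drive_tool", "body": {"increments": [[[-1, 0, 0.005, 0, 0], [-1, 0, 0.005, 0, 0]]]}}

```text
time_s: 23.65
tcp_pos: [0.6461, 0.0103, 0.0852]
eef_rot: [-180.0, -0.0, -161.3]
contact_force: [1.9, -5.3, -1.3]
gripper_width: 0.0155
gripper_force: 50.0
```

>>> {"method": "drive_tool", "body": {"increments": [[[-1, 0, 0.005, 0, 0], [-1, 0, 0.005, 0, 0]]]}}

```text
time_s: 23.9
tcp_pos: [0.6461, 0.0105, 0.0853]
eef_rot: [-179.9, 0.0, -161.3]
contact_force: [2.7, -6.7, -1.6]
gripper_width: 0.016
gripper_force: 50.0
```

>>> {"method": "drive_tool", "body": {"increments": [[[-1, 0, 0, 0, 0], [-1, 0, 0, 0, 0], [-1, 0, 0, 0, 0], [-1, 0, 0, 0, 0]]]}}

```text
time_s: 24.4
tcp_pos: [0.6461, 0.0105, 0.0853]
eef_rot: [-179.9, 0.0, -161.3]
contact_force: [2.9, -7.0, -1.1]
gripper_width: 0.0159
gripper_force: 50.0
```

>>> {"method": "drive_tool", "body": {"increments": [[[-1, 0, 0, 0, 0], [-1, 0, 0, 0, 0], [-1, 0, 0, 0, 0], [-1, 0, 0, 0, 0]]]}}

```text
time_s: 24.9
tcp_pos: [0.6461, 0.0105, 0.0853]
eef_rot: [-179.9, 0.0, -161.3]
contact_force: [2.5, -6.0, -2.4]
gripper_width: 0.0159
gripper_force: 50.0
```

```bash
python3 - <<'E'
from bf import *
snap("w12")
E
```

```text
time_s 24.9
tcp_pos [0.6461 0.0105 0.0853]
eef_rot [-1.799300e+02  4.600000e-03 -1.612875e+02]
contact_force [ 2.4723 -5.9926 -2.4184]
gripper_width 0.0159
gripper_force 50.003
tcp board 0.6152106438896175 -0.19716681415838314
top [ 0.5508 -0.1472] 89.49
left [ 0.5898 -0.1922] 0.39
right [ 0.5902 -0.0618] -0.64
```

View pics/w12b.png

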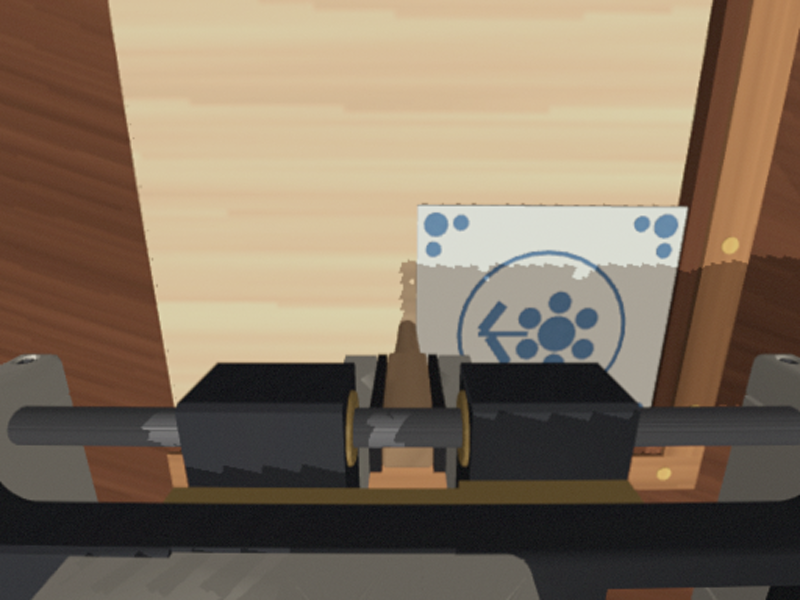

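>>> {"method": "drive_tool", "body": {"increments": [[[-1, 0, 0, 0, 0], [-1, 0, 0, 0, 0], [-1, 0, -0.03, 0, 0], [-1, 0, -0.1, 0, 0], [-1, 0, -0.1, 0, 0]]]}}

```text
time_s: 25.58
tcp_pos: [0.6497, -0.0003, 0.0851]
eef_rot: [180.0, 0.0, -161.3]
contact_force: [0.6, 1.4, 0.1]
gripper_width: 0.0159
gripper_force: 50.0
```

>>> {"method": "drive_tool", "body": {"increments": [[[-1, 0, 0, -0.3, 0], [-1, 0, 0, -0.7, 0], [-1, 0, 0, -0.9, 0], [-1, 0, 0, -0.9, 0]]]}}

```text
time_s: 26.08
tcp_pos: [0.6507, 0.0005, 0.1958]
eef_rot: [-180.0, 0.3, -161.3]
contact_force: [-0.2, 0.4, -1.7]
gripper_width: 0.0156
gripper_force: 50.0
```

>>> {"method": "drive_tool", "body": {"increments": [[[-1, 0.169, 0.825, 0, 0], [-1, 0.169, 0.825, 0, 0], [-1, 0.169, 0.825, 0, 0]]]}}

```text
time_s: 26.45
tcp_pos: [0.597, 0.0893, 0.1924]
eef_rot: [180.0, -0.1, -161.1]
contact_force: [-0.2, -1.1, -0.1]
gripper_width: 0.0158
gripper_force: 50.0
```

>>> {"method": "drive_tool", "body": {"increments": [[[-1, 0.169, 0.825, 0, 0], [-1, 0.169, 0.825, 0, 0], [-1, 0.169, 0.825, 0, 0]]]}}

```text
time_s: 26.82
tcp_pos: [0.5466, 0.176, 0.1925]
eef_rot: [180.0, -0.1, -161.2]
contact_force: [-0.6, -1.0, 0.8]
gripper_width: 0.0156
gripper_force: 50.0
```

>>> {"method": "drive_tool", "body": {"increments": [[[-1, 0.169, 0.825, 0, 0], [-1, 0.169, 0.825, 0, 0], [-1, 0.169, 0.825, 0, 0]]]}}

```text
time_s: 27.2
tcp_pos: [0.4962, 0.2629, 0.1926]
eef_rot: [-180.0, -0.0, -161.2]
contact_force: [-0.0, 0.8, 0.4]
gripper_width: 0.0155
gripper_force: 50.0
```

>>> {"method": "drive_tool", "body": {"increments": [[[-1, 0.169, 0.825, 0, 0.0145], [-1, 0.169, 0.825, 0, 0.0145], [-1, 0.169, 0.825, 0, 0.0145], [-1, 0.169, 0.825, 0, 0.0145], [-1, 0.169, 0.825, 0, 0.0145]]]}}

```text
time_s: 27.82
tcp_pos: [0.4464, 0.348, 0.1929]
eef_rot: [-180.0, -0.0, -166.6]
contact_force: [0.9, 0.6, 0.2]
gripper_width: 0.0161
gripper_force: 50.0
```

```bash
python3 - <<'E'
from bf import *
s=st(); w=camera_model("wrist"); im=capture("wrist"); np.save("w13.npy",w,allow_pickle=True)
cv2.imwrite("pics/w13b.png",cv2.resize(im[:,:,::-1],(800,600),interpolation=cv2.INTER_CUBIC))
cv2.imwrite("pics/top2.png",cv2.resize(capture("top")[:,:,::-1][90:260,60:330],None,fx=2.9,fy=2.9,interpolation=cv2.INTER_CUBIC))
p=np.array(s["tcp_pos"]);y=np.radians(s["eef_rot"][2]);d=np.array([.4463,.348])-p[:2]
print("tool d mm",1e3*d@[np.cos(y),np.sin(y)],1e3*d@[np.sin(y),-np.cos(y)])
E
```

```text
time_s 27.825
tcp_pos [0.4464 0.348  0.1929]
eef_rot [-1.799766e+02 -2.240000e-02 -1.665983e+02]
contact_force [0.8867 0.6175 0.202 ]
gripper_width 0.0161
gripper_force 49.9998
tool d mm 0.06982777388637455 0.05938485932882738
```

View pics/w13b.png

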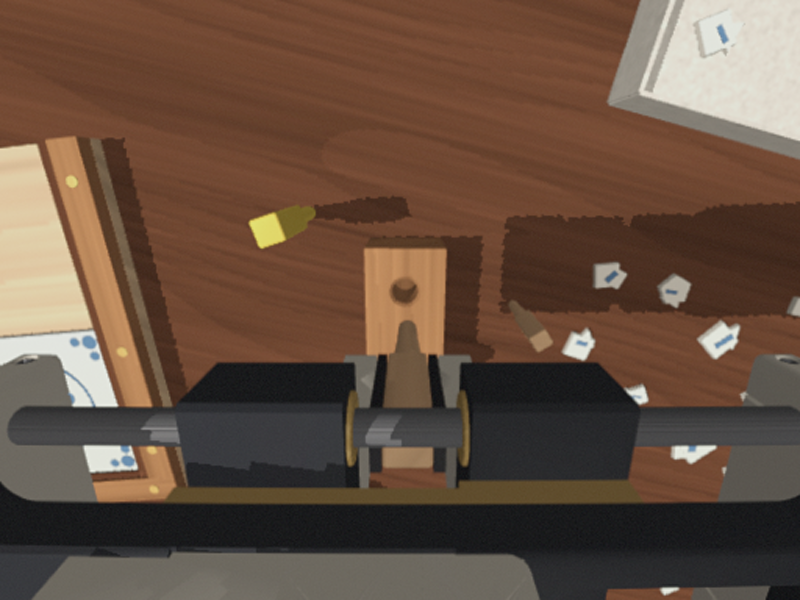

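The empty socket is visible at (404,292), the tip hangs over it at (407,328), and the tile sits in its corner on the left.

```bash
python3 - <<'E'
from bf import *
m=np.load("w13.npy",allow_pickle=True).item()
for uv,z in (((403.5,291.5),.05),((407,326),.1222)): print(plane(m,(np.array([uv])+.5)*f-.5,z))
E
```

```text
[[0.44722001 0.34556958 0.05      ]]
[[0.44587977 0.34781375 0.1222    ]]
```

>>> {"method": "drive_tool", "body": {"increments": [[[-1, -0.004, -0.013, 0.2, 0], [-1, -0.004, -0.013, 0.45, 0], [-1, -0.004, -0.013, 0.55, 0], [-1, -0.004, -0.013, 0.6, 0], [-1, -0.004, -0.013, 0.65, 0]]]}}

```text
time_s: 28.55
tcp_pos: [0.447, 0.3482, 0.1157]
eef_rot: [180.0, 0.1, -166.5]
contact_force: [0.8, -0.8, 0.1]
gripper_width: 0.0156
gripper_force: 50.0
```

>>> {"method": "drive_tool", "body": {"increments": [[[-1, 0, 0, 0.06, 0], [-1, 0, 0, 0.12, 0], [-1, 0, 0, 0.18, 0], [-1, 0, 0, 0.24, 0], [-1, 0, 0, 0.27, 0]]]}}

```text
time_s: 29.18
tcp_pos: [0.4464, 0.3476, 0.0821]
eef_rot: [-180.0, -0.0, -166.5]
contact_force: [-0.3, 0.3, -1.0]
gripper_width: 0.0159
gripper_force: 50.0
```

>>> {"method": "drive_tool", "body": {"increments": [[[-1, 0, 0, 0.01, 0], [-1, 0, 0, 0.01, 0], [0.1, 0, 0, 0.01, 0], [0.1, 0, 0, 0.01, 0], [0.1, 0, 0, 0.01, 0]]], "squeeze": 10}}

```text
time_s: 29.8
tcp_pos: [0.4466, 0.3478, 0.0817]
eef_rot: [180.0, 0.0, -166.5]
contact_force: [0.4, 0.4, -0.2]
gripper_width: 0.0409
gripper_force: 0.0
```

>>> {"method": "drive_tool", "body": {"increments": [[[0.1, 0, 0, 0, 0], [0.1, 0, 0, 0, 0], [0.1, 0, 0, -0.2, 0], [0.1, 0, 0, -0.5, 0], [0.1, 0, 0, -0.9, 0]]]}}

```text
time_s: 30.42
tcp_pos: [0.446, 0.3471, 0.1897]
eef_rot: [-179.9, -0.1, -166.5]
contact_force: [0.2, 0.4, -0.3]
gripper_width: 0.048
gripper_force: 0.0
```

>>> {"method": "drive_tool", "body": {"increments": [[[0.1, 0, 0, -0.5, 0], [0.1, 0, 0, -0.5, 0], [0.1, 0, 0, -0.5, 0]]]}}

```text
time_s: 30.8
tcp_pos: [0.4462, 0.3477, 0.2497]
eef_rot: [180.0, 0.0, -166.5]
contact_force: [-0.2, 0.1, -0.8]
gripper_width: 0.0481
gripper_force: 0.0
```

```bash
python3 - <<'E'
from bf import *
st(); im=capture("wrist"); t=capture("top")
a=cv2.resize(t[:,:,::-1][110:260,80:330],(800,480),interpolation=cv2.INTER_CUBIC)
b=im[:,:,::-1][100:250]
c=cv2.resize(b,(800,234))
cv2.imwrite("pics/final.png",np.vstack([a[:366],c]))
E
```

```text
time_s 30.8
tcp_pos [0.4462 0.3477 0.2497]
eef_rot [ 1.799603e+02  5.600000e-03 -1.665174e+02]
contact_force [-0.1526  0.0738 -0.7916]
gripper_width 0.0481
gripper_force 0.0
```

View pics/final.png

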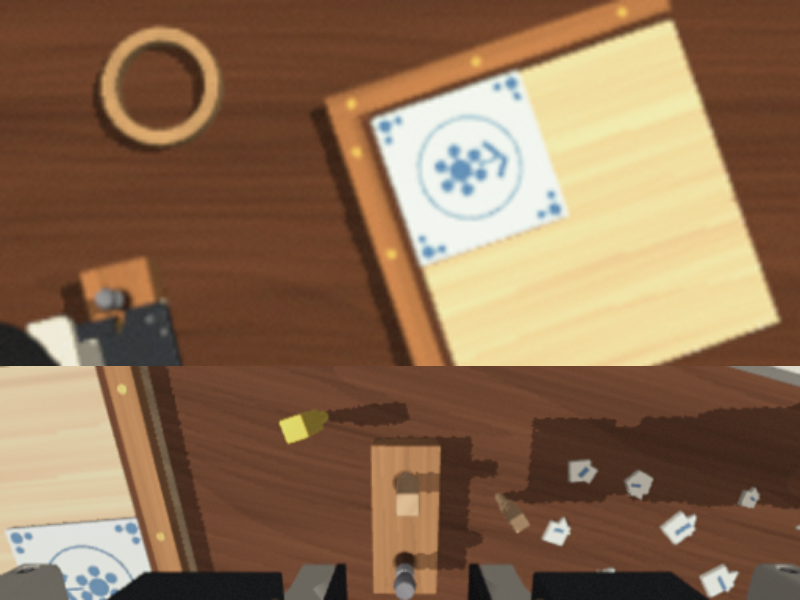

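The tile is seated in the corner, flush with both strips, and the stick is upright in its socket at (407,503).

```bash
python3 -c "
from plant import job
print(job.close_job())"
```

```text
the job is handed in; nothing more can be done
None
```

Job handed in at about 31 s: the tile looks flush with both strips after roughly 7 N holds of over a second on each (far strip first, no reading above about 8 N), and the stick is back upright in its own socket; the hand-in gave no verdict.

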